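Put the notebook to press and sort the clips

ROBOT

A 6-joint arm with a two-finger parallel gripper is mounted at the origin on the work surface. World frame = base frame: x ahead of the robot, y to its left, z up, the work surface at z = 0. Lengths are in m, angles in degrees, forces in N, time in s.
With the tool pointing down it reaches from about 0.25 to 0.725 m from the base axis. Payload 9.7 kg.
Tool frame: the origin (TCP) lies midway between the tips of the shut fingers; the grasp point (between the pads) lies 19 mm behind it (bot.hold_point_z is the distance from the TCP to the grasp point, in m); z points along the fingers, y is the line along which they close (so a half turn about z gives the same grasp; the last joint's range is limited). The gripper opens to 85 mm and grips with 20 to 120 N. Pads are 22 mm wide; open, the fingers measure 114 mm over their backs; the gripper's body (76 mm by 85 mm) begins 54 mm behind the grasp point. The pads swing forward as they close: fully open they stand 13 mm farther back than shut.
Start: joints at [71.219, 4.979, 10.078, 95.1, 0, 90], TCP at [0.177, 0.521, 0.231] pointing down, gripper open.
Joint ranges: [-179.16, 179.16], [-48.56, 103.87], [-65.8, 70.77], [-126.05, 130.52], [-82.76, 87.17], [-180, 180]. Speed limits (degrees/s): [127.2, 127.2, 147.25, 180, 180, 180].

INTERFACE

Orientations are given as [roll, pitch, yaw] about the fixed x, y, z axes, in that order (R = Rz(yaw) Ry(pitch) Rx(roll)).
In Python, from workcell import bot gives the robot as it stands.
- The arm moves only by the tool play_rows, never from a script. Its argument "steps" is a list that holds one entry, the list of rows, each a list of 4 numbers: the shift along the tool's x, y, z in m, then the turn about the tool's z in rad. In form: [[[tx, ty, tz, yaw], ...]]. A call has exactly 5 rows; each row shifts and turns the commanded pose from where the row before left it, along the tool's axes as they then stand; what a row does not reach is not made up. A row lasts 1/12 s, in which the tool goes at most 41.7 mm and 7.16 degrees, less where a joint would pass 70% of its speed; a pose out of reach is approached as far as the arm can. A call is refused whole if a number of a shift passes 0.0417 or a number of a turn 0.125, either way. A call with a gripper value outside its range is refused whole. "gripper" is the finger opening in m, from 0 to 0.0854, set as the call begins (left out, the last holds). The fingers move at their own pace and stop on an object; "squeeze" is the grip in N (left out, the last holds). Time passes only in rows, so rows that do not move let the fingers close, or fill a call up. It gives the time, the measured TCP pose, the force, the opening and the grip force at its end, in the units of the state.
- bot.get_obs(): the state, without advancing time (a new reading comes with each control period).
- bot.camera(name): name is "scene" or "side" or "wrist"; returns a dict with "img" (420x560x3 uint8, blue, green, red), "vfov" (degrees; the focal length in pixels is half the picture's height over the tangent of half this angle, whatever the lens; pixels are square), "cx", "cy" (the principal point, pixels), "xyz" and "attitude" of the camera in the world. Camera axes: x right, y down, z forward; pixel columns grow to the right and rows downward; lengths in m; the calibration is good to about 2 mm. A picture is of the moment at which its call begins. There is no depth.
- bot.job_done(): hands the job in; it is judged then, once.
The state is a dict: "time": time; "q": joint angles; "qd": joint speeds; "joint_efforts": joint torques, N m; "ee_pos": TCP position; "tcp_rot": TCP orientation; "wrist_force": force on the tool from outside, world axes, zero at the start; "torque": the same for the moment, N m; "opening": finger opening in m; "grasp_force": force on a finger pad.
Only numpy, scipy, OpenCV 4.12 (cv2) and the standard library are available. Lean on these libraries where they do the work, as an engineer would, in place of code of your own. Each camera call takes 0.05 s, during which the arm holds its last target. There are 200 camera calls.

TASK

Put the freshly bound notebook to press: lay it flat and square in the middle of the press bed between the two posts, and only then lay the retaining bar over it, resting in the notches of both posts with equal overhang at each end. Clear the binder clips off the bench too, each into the tray of its own colour, and leave the glue, knife, bone folder and thread where they are.

Things in the scene. Friction and masses are not known exactly. Their poses are not given: they have to be found in the camera images.
- press: Fixed wooden press. Base board 120 (its x) x 270 (y) x 18 mm; its top is the bed, green felt mid-patch. Two posts 60 (x) x 40 (y) mm centred at y = +-95 mm, 150 mm free between them. Each has an open-topped notch 30 mm wide (x -15 to +15) running through along y; notch floor 46 mm, cheek tops 62 mm above the bench. Origin: centre of the underside, on the bench; z up
- bar: Loose square wooden retaining bar with brass ends, 22 x 22 mm in section, 250 mm long along its y, 0.1 kg. Origin at its centre. Laid in both notches its underside is 46 mm above the bench (4 mm clear of the notebook) and its ends overhang the posts by 10 mm each
- book: Loose pocket notebook with rose covers and a teal spine, 60 (its x) x 110 (its y) x 24 mm (its z), 0.14 kg, stiff, lying flat with its front cover up. Origin at its centre. It lies with its y along the press's y on the bed
- red_tray: Fixed red open tray, outside 120 (x) x 110 (y) x 40 mm high, wall and floor 4 mm. Origin: centre of the underside, on the bench
- blue_tray: Fixed blue open tray, same size as the red one. Origin: centre of the underside, on the bench
- red_clip1: Loose red binder clip, a closed stiff block 38 mm long (its x), 20 mm wide (its y) and 20 mm high, slightly tapered to the top, 20 g; may be absent. Origin at its centre
- blue_clip1: Loose blue binder clip, a closed stiff block 38 mm long (its x), 20 mm wide (its y) and 20 mm high, slightly tapered to the top, 20 g; may be absent. Origin at its centre
- red_clip2: Loose red binder clip, a closed stiff block 38 mm long (its x), 20 mm wide (its y) and 20 mm high, slightly tapered to the top, 20 g; may be absent. Origin at its centre
- blue_clip2: Loose blue binder clip, a closed stiff block 38 mm long (its x), 20 mm wide (its y) and 20 mm high, slightly tapered to the top, 20 g; may be absent. Origin at its centre
- red_clip3: Loose red binder clip, a closed stiff block 38 mm long (its x), 20 mm wide (its y) and 20 mm high, slightly tapered to the top, 20 g; may be absent. Origin at its centre
- blue_clip3: Loose blue binder clip, a closed stiff block 38 mm long (its x), 20 mm wide (its y) and 20 mm high, slightly tapered to the top, 20 g; may be absent. Origin at its centre
- glue: Bystander: white-capped glue jar, 52 mm across, 75 mm high; origin at the centre of its underside
- knife: Bystander: yellow snap-off knife lying flat, 150 mm long along its y, 18 wide, 14 high; origin at the centre of its underside
- folder: Bystander: white bone folder lying flat, 150 mm long along its y, 20 wide, 5 high; origin at the centre of its underside
- spool: Bystander: teal thread spool standing upright, 40 mm across, 40 mm high; origin at the centre of its underside

How it is judged (in metres and radians):
On the way, in this order (a step that is already met when the one before it is completed fails the run):
1. the notebook lies released, flat and square in the middle of the press bed (x of book in the frame of press between -0.012 and 0.012 m and y of book in the frame of press between -0.013 and 0.013 m and z of book in the frame of press between 0.026 and 0.034 m and angle between the y axis of book and the y axis of press, either way round below 0.15 rad and angle between the z axis of book and the z axis of press, either way round below 0.06 rad and contact force between the fingers and book below 0.1 N), for 0.2 s.
2. with the notebook under it, the bar rests released in the notches of both posts (x of book in the frame of press between -0.012 and 0.012 m and y of book in the frame of press between -0.013 and 0.013 m and z of book in the frame of press between 0.026 and 0.034 m and angle between the y axis of book and the y axis of press, either way round below 0.15 rad and angle between the z axis of book and the z axis of press, either way round below 0.06 rad and x of bar in the frame of press between -0.006 and 0.006 m and y of bar in the frame of press between -0.015 and 0.015 m and z of bar in the frame of press between 0.053 and 0.06 m and angle between the y axis of bar and the y axis of press, either way round below 0.06 rad and linear speed of bar below 0.02 m/s and contact force between the fingers and bar below 0.1 N), for 0.2 s.
At the end, for the whole second after the job is handed in: Notebook flat on the bed, within 12 mm of its middle across, 13 mm along, square to 0.15 rad; bar down in both notches, within 6 mm across, 15 mm along, 0.06 rad; every clip present has its centre inside the tray of its colour, under 50 mm above the bench; all at rest (x of book in the frame of press between -0.012 and 0.012 m and y of book in the frame of press between -0.013 and 0.013 m and z of book in the frame of press between 0.026 and 0.034 m and angle between the y axis of book and the y axis of press, either way round below 0.15 rad and angle between the z axis of book and the z axis of press, either way round below 0.06 rad and x of bar in the frame of press between -0.006 and 0.006 m and y of bar in the frame of press between -0.015 and 0.015 m and z of bar in the frame of press between 0.053 and 0.06 m and angle between the y axis of bar and the y axis of press, either way round below 0.06 rad and linear speed of each of bar, book, red_clip1, blue_clip1, red_clip2, blue_clip2, red_clip3, blue_clip3 below 0.02 m/s and x of red_clip1 in the frame of red_tray between -0.056 and 0.056 m and y of red_clip1 in the frame of red_tray between -0.051 and 0.051 m and z of each of red_clip1, red_clip2, red_clip3 in the frame of red_tray below 0.05 m and x of blue_clip1 in the frame of blue_tray between -0.056 and 0.056 m and y of blue_clip1 in the frame of blue_tray between -0.051 and 0.051 m and z of each of blue_clip1, blue_clip2, blue_clip3 in the frame of blue_tray below 0.05 m and x of red_clip2 in the frame of red_tray between -0.056 and 0.056 m and y of red_clip2 in the frame of red_tray between -0.051 and 0.051 m and x of blue_clip2 in the frame of blue_tray between -0.056 and 0.056 m and y of blue_clip2 in the frame of blue_tray between -0.051 and 0.051 m and x of red_clip3 in the frame of red_tray between -0.056 and 0.056 m and y of red_clip3 in the frame of red_tray between -0.051 and 0.051 m and x of blue_clip3 in the frame of blue_tray between -0.056 and 0.056 m and y of blue_clip3 in the frame of blue_tray between -0.051 and 0.051 m); the robot touches nothing.
It fails at once if the glue is pushed more than 30 mm from its place or tipped over (distance of glue from where it was at the start of the episode above 0.03 m or angle between glue's own z axis and vertical above 0.5 rad).
It fails at once if the knife is pushed more than 30 mm from its place or tipped over (distance of knife from where it was at the start of the episode above 0.03 m or angle between knife's own z axis and vertical above 0.5 rad).
It fails at once if the folder is pushed more than 30 mm from its place or tipped over (distance of folder from where it was at the start of the episode above 0.03 m or angle between folder's own z axis and vertical above 0.5 rad).
It fails at once if the spool is pushed more than 30 mm from its place or tipped over (distance of spool from where it was at the start of the episode above 0.03 m or angle between spool's own z axis and vertical above 0.5 rad).
Of red_clip1, blue_clip1, red_clip2, blue_clip2, red_clip3, blue_clip3 only 4 to 6 are there at a start; the rules pass over those that are not, and their reading is None.
At some moment in a run one of red_clip1, blue_clip1, red_clip2, blue_clip2, red_clip3, blue_clip3 may be knocked a few centimetres aside while the robot is not near it.
Once in a run the grip may slacken for a moment while it holds something.
It also fails if it takes over 210 s, if anything falls off the work surface, if the arm or the gripper's body presses on something with over 40 N, if the wrist force passes 120 N, or if a joint passes its speed limit or range.

## Working session

There is one attempt and no reset: what is moved stays moved. The work goes in short steps, Python scripts to look and compute and a tool call to move; the robot and the scene stay as the last step left them, time stands still between calls to the robot, and variables do not carry over. Pictures are saved under pics/ and viewed, at most 14 in all, crops included, and the job is handed in when it is done.

Besides the shell and the picture viewer there is one more tool, called after "Emit:" by a JSON object that holds its "fn" and its "kwargs". play_rows: Moves the arm, as the interface text tells. Its arguments: {"type":"object","properties":{"steps":{"type":"array","items":{"type":"array","items":{"type":"array","items":{"type":"number"}}}},"gripper":{"type":"number"},"squeeze":{"type":"number"}},"required":["steps"]}

```bash
mkdir -p pics; cat > h.py <<'E'
from workcell import bot
import numpy as np, cv2
from scipy.spatial.transform import Rotation as R
def snap(name,fn=None):
    c=bot.camera(name)
    if fn: cv2.imwrite('pics/'+fn,c['img'])
    return c
def ray(c,u,v):
    f=c['img'].shape[0]/2/np.tan(np.radians(c['vfov']/2))
    d=np.array([(u-c['cx'])/f,(v-c['cy'])/f,1])
    return np.array(c['xyz']),R.from_euler('xyz',c['attitude'],degrees=True).as_matrix()@d
def w(c,u,v,z):
    o,d=ray(c,u,v); return o+d*(z-o[2])/d[2]
E
python3 - <<'E'
from h import *
for n in('scene','side','wrist'):
    c=snap(n,n+'1.png'); print(n,{k:c[k] for k in c if k!='img'})
print(bot.get_obs())
E
```

```text
scene {'vfov': 45.41222412013173, 'cx': 274.8402570104506, 'cy': 208.72289627295356, 'xyz': array([ 1.42062144, -0.30476249,  1.1911276 ]), 'attitude': array([-142.36394194,    1.01932373,   66.98338257])}
side {'vfov': 52.47027254399944, 'cx': 277.78751682667496, 'cy': 204.93558574428326, 'xyz': array([ 0.2328984 , -0.73902228,  0.53564926]), 'attitude': array([-120.32035641,    0.15535022,  -23.87614905])}
wrist {'vfov': 70.45399318969103, 'cx': 274.61209782496644, 'cy': 207.3633369834698, 'xyz': array([0.09743523, 0.54849631, 0.37287277]), 'attitude': array([1.61124086e+02, 7.25456342e-02, 7.12679532e+01])}
{'time': 0.15, 'q': array([ 7.12184996e+01,  5.00490209e+00,  1.00477437e+01,  9.51011102e+01,
       -3.46096355e-04,  8.99992452e+01]), 'qd': array([ 0.03184192, -0.17082663,  0.12624501, -0.09548252, -0.07276329,
        0.05499121]), 'joint_efforts': array([-9.33013216e-04, -5.20763755e+01,  4.65042436e+01,  1.38902621e-02,
       -2.21578847e-05, -2.77570649e-05]), 'ee_pos': array([0.17702555, 0.52055468, 0.23076158]), 'tcp_rot': array([-1.79941731e+02,  3.45328522e-04,  1.61219255e+02]), 'wrist_force': array([0.75034175, 0.10215313, 0.24515889]), 'torque': array([ 0.0242095 ,  0.0051582 , -0.05011453]), 'grasp_force': 0.0, 'opening': 0.08546390470899068}
```

View pics/scene1.png

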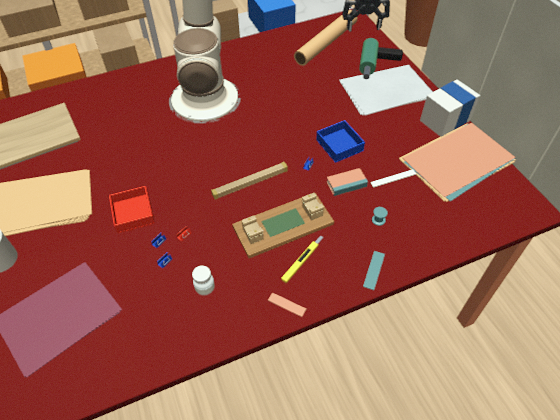

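View pics/side1.png

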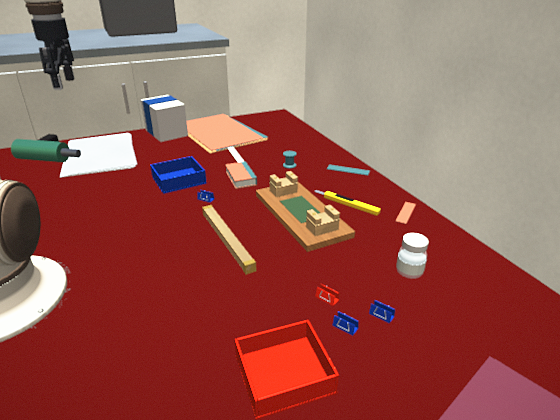

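Scene view: bar from (214,192) to (287,168), press around (283,222), book (348,181), red tray (131,208), blue tray (340,140); blue clips at (158,240), (164,260), (308,164); one red at (183,233). That makes 4 clips. The side view agrees.

```bash
python3 - <<'E'
from h import *
c=snap('scene'); s=snap('side')
im=c['img'][115:275,120:400]; cv2.imwrite('pics/a.png',cv2.resize(im,None,fx=2.85,fy=2.85,interpolation=cv2.INTER_CUBIC))
im=s['img'][140:340,140:400]; cv2.imwrite('pics/b.png',cv2.resize(im,None,fx=3,fy=3,interpolation=cv2.INTER_CUBIC))
def p(l,*a): print(l,[w(c,u,v,z)[:2].round(3).tolist() for u,v,z in a])
p('bar',(214,191,.022),(286,166,.022)); p('book',(348,178,.024)); p('press',(233,222,.018),(249,252,.018),(333,224,.018),(322,195,.018))
p('clips',(158,240,.01),(164,260,.01),(308,164,.01),(183,233,.01))
p('trays',(131,202,.04),(340,135,.04)); p('glue',(204,290,0)); p('spool',(379,222,0));p('knife',(285,278,.01),(322,238,.01)); p('folder',(372,184,0),(415,172,0))
p('base',(204,100,0))
E
```

```text
bar [[0.446, -0.114], [0.441, 0.127]]
book [[0.565, 0.28]]
press [[0.576, -0.1], [0.69, -0.095], [0.698, 0.161], [0.589, 0.18]]
clips [[0.543, -0.317], [0.615, -0.319], [0.451, 0.199], [0.549, -0.244]]
trays [[0.401, -0.355], [0.402, 0.336]]
glue [[0.743, -0.246]]
spool [[0.735, 0.294]]
knife [[0.801, -0.035], [0.725, 0.114]]
folder [[0.599, 0.349], [0.611, 0.497]]
base [[0.007, -0.005]]
```

View pics/a.png

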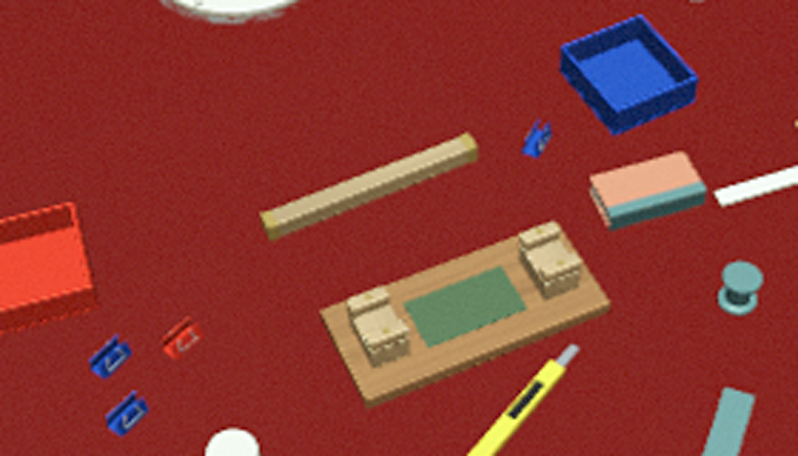

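View pics/b.png

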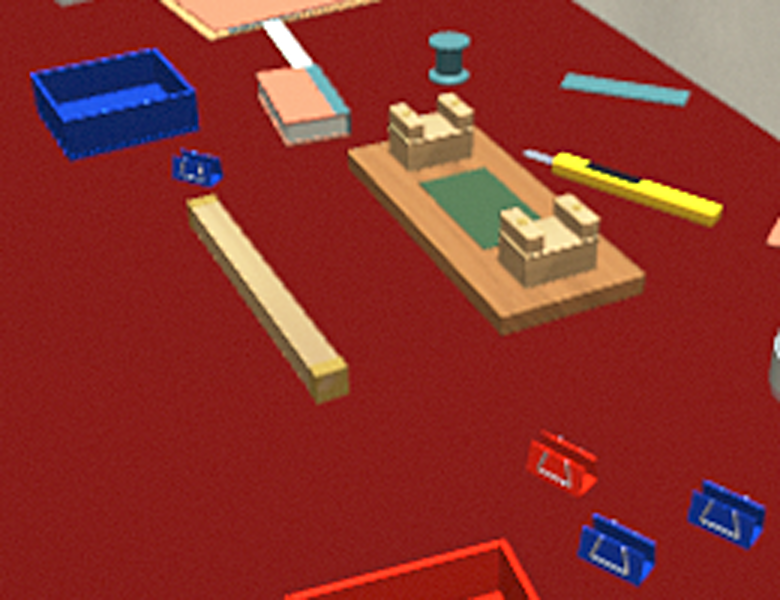

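```bash
python3 - <<'E'
from h import *
c=snap('scene')
def p(l,z,P):
    q=np.array([w(c,120+u/2.85,115+v/2.85,z)[:2] for u,v in P])
    r=cv2.minAreaRect((q*1000).astype('float32'))
    print(l,q.round(3).tolist(),'mean',q.mean(0).round(4),r)
p('press',.018,[(320,312),(367,398),(609,298),(557,222)])
p('felt',.018,[(405,306),(503,267),(526,303),(428,345)])
p('bar',.022,[(261,212),(270,228),(476,151),(470,134)])
p('book',.024,[(590,187),(687,153),(706,185),(607,215)])
p('btray',.04,[(560,47),(641,16),(696,73),(616,108)])
p('bclip',.01,[(526,150),(549,132)])
E
```

```text
press [[0.583, -0.105], [0.698, -0.099], [0.685, 0.17], [0.574, 0.166]] mean [0.6349 0.033 ] ((634.8850708007812, 32.58784484863281), (115.2249526977539, 270.9062194824219), 2.396413803100586)
felt [[0.611, -0.023], [0.605, 0.088], [0.657, 0.09], [0.664, -0.021]] mean [0.6343 0.0337] ((634.5885620117188, 33.846458435058594), (53.74273681640625, 111.83879852294922), 3.0667355060577393)
bar [[0.437, -0.118], [0.461, -0.117], [0.449, 0.127], [0.424, 0.131]] mean [0.4428 0.0056] ((442.8978576660156, 6.929473876953125), (25.726877212524414, 249.6329345703125), 3.0037899017333984)
book [[0.548, 0.217], [0.547, 0.336], [0.596, 0.332], [0.591, 0.216]] mean [0.5707 0.2749] ((569.0783081054688, 275.18511962890625), (118.62166595458984, 48.965518951416016), 87.24932098388672)
btray [[0.356, 0.274], [0.348, 0.383], [0.457, 0.395], [0.469, 0.288]] mean [0.4074 0.3349] ((406.48779296875, 334.4391784667969), (113.70392608642578, 109.42718505859375), 6.540661334991455)
bclip [[0.461, 0.183], [0.447, 0.218]] mean [0.4536 0.2001] ((453.60546875, 200.07763671875), (37.889556884765625, 0.0), 112.01725006103516)
```

Emit:
{"fn": "play_rows", "kwargs": {"steps": [[[0,0,0,0.1243],[0,0,0,0.1243],[0,0,0,0.1243],[0,0,0,0.1243],[0,0,0,0.1243]]]}}

```text
time: 0.72
ee_pos: [0.1771, 0.5207, 0.2312]
tcp_rot: [-180.0, 0.0, 125.3]
wrist_force: [0.2, -0.3, -0.4]
opening: 0.0854
grasp_force: 0.0
```

Emit:
{"fn": "play_rows", "kwargs": {"steps": [[[0,0,0,0.1243],[0,0,0,0.1243],[0,0,0,0.1243],[0,0,0,0.1243],[0,0,0,0.1243]]]}}

```text
time: 1.13
ee_pos: [0.1771, 0.5207, 0.2312]
tcp_rot: [-180.0, 0.0, 89.6]
wrist_force: [-0.1, -0.1, 0.0]
opening: 0.0854
grasp_force: 0.0
```

Emit:
{"fn": "play_rows", "kwargs": {"steps": [[[-0.0164,0.0262,0,0],[-0.0164,0.0262,0,0],[-0.0164,0.0262,0,0],[-0.0164,0.0262,0,0],[-0.0164,0.0262,0,0]]]}}

```text
time: 1.55
ee_pos: [0.3091, 0.4378, 0.2313]
tcp_rot: [180.0, -0.0, 90.0]
wrist_force: [0.0, 1.0, 0.3]
opening: 0.0854
grasp_force: 0.0
```

Emit:
{"fn": "play_rows", "kwargs": {"steps": [[[-0.0164,0.0262,0,0],[-0.0164,0.0262,0,0],[-0.0164,0.0262,0,0],[-0.0164,0.0262,0,0],[-0.0164,0.0262,0,0]]]}}

```text
time: 1.97
ee_pos: [0.4402, 0.3557, 0.2313]
tcp_rot: [180.0, -0.0, 90.0]
wrist_force: [0.7, -1.0, -0.5]
opening: 0.0856
grasp_force: 0.0
```

Emit:
{"fn": "play_rows", "kwargs": {"steps": [[[-0.0164,0.0262,0,0],[-0.0164,0.0262,0,0],[-0.0164,0.0262,0,0],[-0.0164,0.0262,0,0],[-0.0164,0.0262,0,0]]]}}

```text
time: 2.38
ee_pos: [0.5712, 0.2737, 0.2312]
tcp_rot: [-180.0, -0.0, 90.0]
wrist_force: [0.5, 0.8, 0.7]
opening: 0.0854
grasp_force: 0.0
```

Emit:
{"fn": "play_rows", "kwargs": {"steps": [[[0,0,0,0],[0,0,0,0],[0,0,0,0],[0,0,0,0],[0,0,0,0]]]}}

```text
time: 2.8
ee_pos: [0.5693, 0.2754, 0.2317]
tcp_rot: [180.0, -0.0, 90.1]
wrist_force: [-0.3, -0.1, 0.1]
opening: 0.0856
grasp_force: 0.0
```

```bash
python3 - <<'E'
from h import *
snap('wrist','w1.png'); o=bot.get_obs(); print(o['ee_pos'],o['tcp_rot'],o['q'])
E
```

```text
[0.56940049 0.27542331 0.23169143] [ 1.79975546e+02 -1.39640285e-02  9.00732400e+01] [2.58125217e+01 1.68458512e+01 2.38303665e+01 9.69564233e+01
 1.95867312e-03 1.15739285e+02]
```

View pics/w1.png

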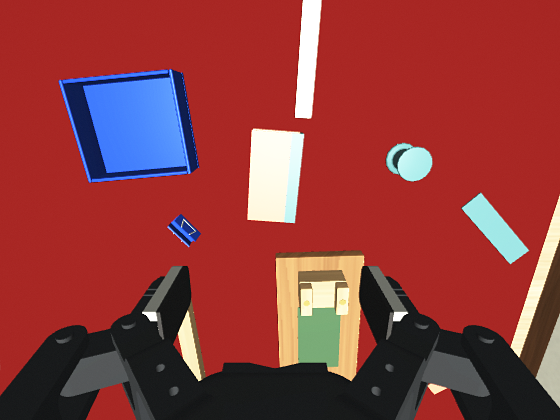

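Wrist view: book top corners near (252,129), (303,133), (296,223), (247,219). The press far end runs (276,254)–(364,252). The blue clip is at (184,230) and the blue tray rim is around (130,125).

```bash
python3 - <<'E'
from h import *
c=snap('wrist')
g=cv2.resize(c['img'][60:260,100:380],None,fx=2.85,fy=2.85,interpolation=cv2.INTER_CUBIC); cv2.imwrite('pics/w1c.png',g)
def p(l,z,P):
    q=np.array([w(c,u,v,z)[:2] for u,v in P])
    print(l,q.round(3).tolist(),'mean',q.mean(0).round(4),cv2.minAreaRect((q*1000).astype('float32')))
p('book',.024,[(252,129),(303,133),(296,223),(247,219)])
p('pressend',.018,[(276,258),(364,252)])
p('tray',.04,[(59,81),(171,70),(189,173),(90,182)])
p('clip',.02,[(168,228),(184,214),(200,233),(186,247)])
E
```

```text
book [[0.543, 0.335], [0.601, 0.33], [0.596, 0.219], [0.534, 0.225]] mean [0.5686 0.2772] ((569.5093994140625, 277.10211181640625), (111.0234603881836, 62.116912841796875), 85.44055938720703)
pressend [[0.571, 0.166], [0.688, 0.175]] mean [0.6296 0.1709] ((629.6019287109375, 170.86135864257812), (117.65725708007812, 0.0), -175.51324462890625)
tray [[0.345, 0.384], [0.462, 0.394], [0.471, 0.287], [0.356, 0.276]] mean [0.4087 0.3352] ((408.732666015625, 335.0908508300781), (117.64136505126953, 107.94803619384766), 5.195985794067383)
clip [[0.432, 0.21], [0.454, 0.23], [0.472, 0.204], [0.452, 0.183]] mean [0.4526 0.2067] ((453.2183532714844, 206.5292510986328), (29.52852439880371, 35.712860107421875), 37.32452392578125)
```

View pics/w1c.png

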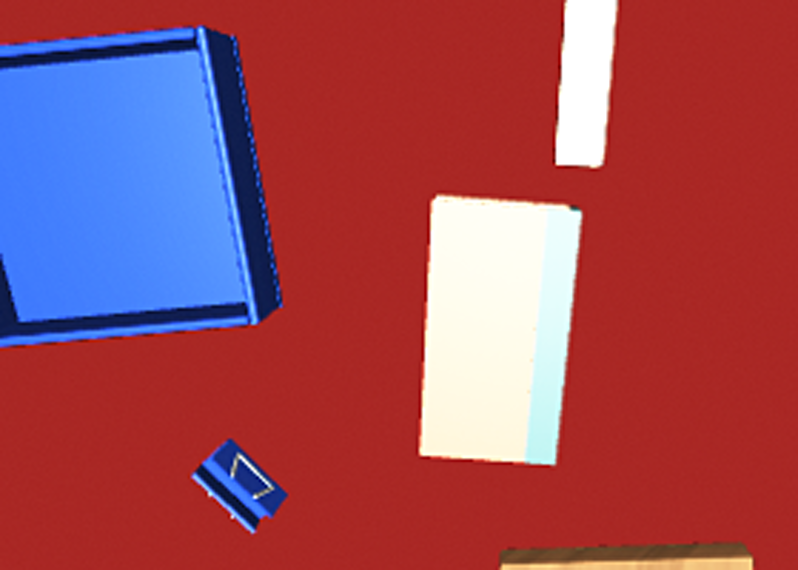

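Emit:
{"fn": "play_rows", "kwargs": {"steps": [[[0.0016,0,0.0374,0.08],[0,0,0.0374,0],[0,0,0.0374,0],[0,0,0.0374,0],[0,0,0.0374,0]]]}}

```text
time: 3.32
ee_pos: [0.5695, 0.2767, 0.043]
tcp_rot: [180.0, -0.0, 85.5]
wrist_force: [-0.0, 0.4, -0.0]
opening: 0.0854
grasp_force: 0.0
```

Emit:
{"fn": "play_rows", "kwargs": {"steps": [[[0,0,0.0085,0],[0,0,0.0085,0],[0,0,0.0085,0],[0,0,0.0085,0],[0,0,0.0085,0]]]}}

```text
time: 3.73
ee_pos: [0.5713, 0.277, 0.0033]
tcp_rot: [179.8, -0.1, 85.4]
wrist_force: [-0.3, 0.2, -0.4]
opening: 0.0855
grasp_force: 0.0
```

Emit:
{"fn": "play_rows", "kwargs": {"steps": [[[0,0,0,0],[0,0,0,0],[0,0,0,0],[0,0,0,0],[0,0,0,0]]], "gripper": 0.05, "squeeze": 70}}

```text
time: 4.15
ee_pos: [0.5706, 0.2766, 0.0028]
tcp_rot: [179.9, -0.0, 85.4]
wrist_force: [-0.1, -0.5, 4.3]
opening: 0.0589
grasp_force: 77.4
```

Emit:
{"fn": "play_rows", "kwargs": {"steps": [[[0,0,0,0],[0,0,0,0],[0,0,0,0],[0,0,0,0],[0,0,0,0]]]}}

```text
time: 4.57
ee_pos: [0.5707, 0.2766, 0.0029]
tcp_rot: [179.9, -0.0, 85.4]
wrist_force: [0.1, -0.4, 5.3]
opening: 0.0585
grasp_force: 77.6
```

Emit:
{"fn": "play_rows", "kwargs": {"steps": [[[0,0,-0.01,0],[0,0,-0.02,0],[0,0,-0.02,0],[0,0,-0.02,-0.0635],[0,0,-0.02,-0.0635]]]}}

```text
time: 4.98
ee_pos: [0.5698, 0.2762, 0.093]
tcp_rot: [-180.0, 0.0, 92.8]
wrist_force: [0.2, 0.1, -1.6]
opening: 0.0588
grasp_force: 76.8
```

Emit:
{"fn": "play_rows", "kwargs": {"steps": [[[-0.0245,0.0053,0,0],[-0.0245,0.0053,0,0],[-0.0245,0.0053,0,0],[-0.0245,0.0053,0,0],[-0.0245,0.0053,0,0]]]}}

```text
time: 5.4
ee_pos: [0.6022, 0.1541, 0.0922]
tcp_rot: [-180.0, 0.0, 92.7]
wrist_force: [-0.1, 1.1, -1.5]
opening: 0.0587
grasp_force: 76.9
```

Emit:
{"fn": "play_rows", "kwargs": {"steps": [[[-0.0245,0.0053,0,0],[-0.0245,0.0053,0,0],[-0.0245,0.0053,0,0],[-0.0245,0.0053,0,0],[-0.0245,0.0053,0,0]]]}}

```text
time: 5.82
ee_pos: [0.6345, 0.0328, 0.0921]
tcp_rot: [-180.0, 0.0, 92.7]
wrist_force: [0.1, 0.0, -1.4]
opening: 0.0584
grasp_force: 76.9
```

Emit:
{"fn": "play_rows", "kwargs": {"steps": [[[0,0,0,0],[0,0,0,0],[0,0,0,0],[0,0,0,0],[0,0,0,0]]]}}

```text
time: 6.23
ee_pos: [0.6343, 0.0351, 0.0919]
tcp_rot: [-180.0, -0.0, 92.8]
wrist_force: [0.1, 0.6, -1.0]
opening: 0.0589
grasp_force: 76.8
```

```bash
python3 - <<'E'
from h import *
a=snap('wrist')['img']; b=snap('side')['img'][130:290,180:420]
cv2.imwrite('pics/w2.png',np.hstack([cv2.resize(a,(400,300)),cv2.resize(b,(400,267)) if 0 else cv2.copyMakeBorder(cv2.resize(b,(400,267)),0,33,0,0,0)])); cv2.imwrite('pics/w2f.png',a)
o=bot.get_obs(); print(o['ee_pos'],o['tcp_rot'],o['opening'])
E
```

```text
[0.63439019 0.03490248 0.09186436] [ 1.79998521e+02 -7.90858505e-04  9.27574854e+01] 0.05846968512470019
```

View pics/w2.png

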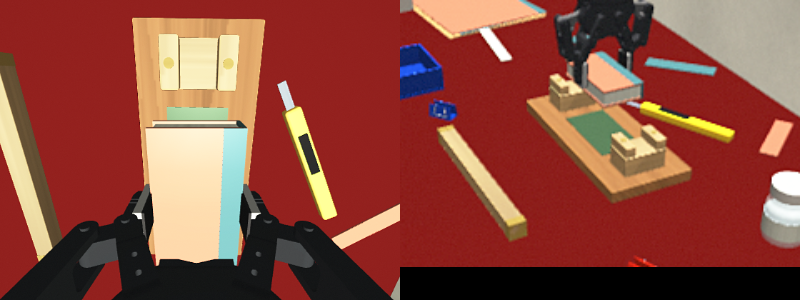

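The book is held level over the press. In the wrist half, the press far corners are at panel (132,18) and (265,20), the notch edges at about x=179 and 218, and the book's far edge runs (147,128)–(247,127).

```bash
python3 - <<'E'
from h import *
c=snap('wrist'); k=1.4
def p(l,z,P):
    q=np.array([w(c,u*k,v*k,z)[:2] for u,v in P]); print(l,q.round(4).tolist())
p('end',.018,[(132.5,18),(265,20)])
p('side',.018,[(142,100),(252,100)])
p('notch',.062,[(181,38),(217,38),(178,90),(218,92)])
p('cheek outer',.062,[(160,35),(236,36),(158,90),(238,92)])
p('felt',.018,[(168,108),(228,108)])
p('book',.092+.021,[(147,128),(247,127)])
E
```

```text
end [[0.5708, 0.1647], [0.6887, 0.1689]]
side [[0.5768, 0.0934], [0.6865, 0.0988]]
notch [[0.6174, 0.1444], [0.6436, 0.1457], [0.616, 0.1077], [0.6474, 0.1078]]
cheek outer [[0.6022, 0.1456], [0.6572, 0.1477], [0.6004, 0.107], [0.6631, 0.1085]]
felt [[0.6028, 0.0867], [0.6633, 0.0897]]
book [[0.6025, 0.0888], [0.6607, 0.0923]]
```

Emit:
{"fn": "play_rows", "kwargs": {"steps": [[[-0.0025,0.0005,0.02,0],[0,0,0.02,0],[0,0,0.015,0],[0,0,0.01,0],[0,0,0.005,0]]]}}

```text
time: 6.8
ee_pos: [0.6344, 0.0319, 0.0208]
tcp_rot: [-179.9, -0.0, 92.7]
wrist_force: [-18.0, -0.0, 33.4]
opening: 0.0584
grasp_force: 80.8
```

Emit:
{"fn": "play_rows", "kwargs": {"steps": [[[0,0,0.0005,0],[0,0,0,0],[0,0,0,0],[0,0,0,0],[0,0,0,0]]]}}

```text
time: 7.22
ee_pos: [0.6354, 0.0316, 0.0217]
tcp_rot: [180.0, 0.0, 92.7]
wrist_force: [-0.3, -0.1, -1.0]
opening: 0.0586
grasp_force: 76.8
```

Emit:
{"fn": "play_rows", "kwargs": {"steps": [[[0,0,0,0],[0,0,0,0],[0,0,0,0],[0,0,0,0],[0,0,0,0]]], "gripper": 0.0854}}

```text
time: 7.63
ee_pos: [0.6352, 0.0316, 0.0214]
tcp_rot: [180.0, -0.0, 92.7]
wrist_force: [0.4, -0.2, 0.3]
opening: 0.0855
grasp_force: 0.0
```

Emit:
{"fn": "play_rows", "kwargs": {"steps": [[[0,0,0,0],[0,0,-0.02,0],[0,0,-0.03,0],[0,0,-0.04,0],[0,0,-0.04,0]]]}}

```text
time: 8.05
ee_pos: [0.6344, 0.0316, 0.152]
tcp_rot: [-179.9, -0.0, 92.7]
wrist_force: [0.3, 0.2, 1.2]
opening: 0.0855
grasp_force: 0.0
```

Emit:
{"fn": "play_rows", "kwargs": {"steps": [[[0,-0.035,0,0],[0,-0.035,0,0],[0,-0.035,0,0],[0,-0.035,0,0],[0,-0.035,0,0]]]}}

```text
time: 8.47
ee_pos: [0.4587, 0.0233, 0.1511]
tcp_rot: [180.0, -0.0, 92.7]
wrist_force: [-0.9, 0.3, 0.6]
opening: 0.0855
grasp_force: 0.0
```

Emit:
{"fn": "play_rows", "kwargs": {"steps": [[[-0.024,-0.0063,0,0],[-0.024,-0.0063,0,0],[0,0,0,0],[0,0,0,0],[0,0,0,0]]]}}

```text
time: 8.88
ee_pos: [0.4502, -0.025, 0.1514]
tcp_rot: [180.0, -0.0, 92.7]
wrist_force: [-0.8, -0.3, 0.5]
opening: 0.0855
grasp_force: 0.0
```

```bash
python3 - <<'E'
from h import *
a=snap('wrist')['img']; b=snap('scene')['img'][140:270,130:370]
cv2.imwrite('pics/w3.png',np.hstack([cv2.resize(a,(400,300)),cv2.resize(b,(400,300),interpolation=cv2.INTER_CUBIC)]))
o=bot.get_obs(); print(o['ee_pos'],o['tcp_rot'],o['opening'])
E
```

```text
[ 0.45024942 -0.0246346   0.1512151 ] [-1.79990961e+02 -9.62745953e-03  9.27223402e+01] 0.08544200315826546
```

View pics/w3.png

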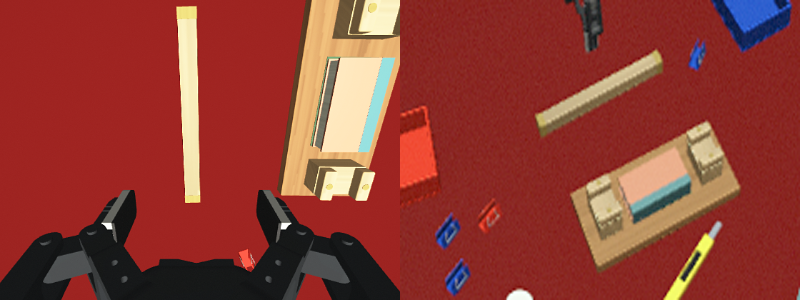

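The book lies between the posts. The bar's corners in the wrist panel are (177,7), (196,7), (199,202), (186,202).

```bash
python3 - <<'E'
from h import *
c=snap('wrist'); k=1.4
cv2.imwrite('pics/w3f.png',c['img'])
def p(l,z,P):
    q=np.array([w(c,u*k,v*k,z)[:2] for u,v in P]); print(l,q.round(4).tolist(),q.mean(0).round(4))
p('bar',.022,[(177,7),(196,7),(199,202.5),(186,202.5)])
p('book top near edge',.042,[(340,58),(321,151)])
p('book far',.042,[(398,58),(378,152)])
p('press edge left',.018,[(308,0),(282,195)])
E
```

```text
bar [[0.4211, 0.1298], [0.442, 0.1308], [0.4584, -0.1178], [0.4392, -0.1187]] [0.4402 0.006 ]
book top near edge [[0.6017, 0.0853], [0.6066, -0.0225]] [0.6041 0.0314]
book far [[0.6649, 0.0883], [0.6786, -0.0203]] [0.6718 0.034 ]
press edge left [[0.5654, 0.1445], [0.5808, -0.1016]] [0.5731 0.0215]
```

Emit:
{"fn": "play_rows", "kwargs": {"steps": [[[0.0311,-0.0072,0,-0.017],[0,0,0.03,0],[0,0,0.03,0],[0,0,0.03,0],[0,0,0.03,0]]]}}

```text
time: 9.45
ee_pos: [0.4414, 0.0064, 0.03]
tcp_rot: [180.0, -0.0, 93.7]
wrist_force: [0.9, 0.4, -0.0]
opening: 0.0853
grasp_force: 0.0
```

Emit:
{"fn": "play_rows", "kwargs": {"steps": [[[0,0,0.0054,0],[0,0,0.0054,0],[0,0,0.0054,0],[0,0,0.0054,0],[0,0,0.0054,0]]]}}

```text
time: 9.87
ee_pos: [0.4424, 0.0056, 0.0053]
tcp_rot: [179.9, 0.0, 93.7]
wrist_force: [0.4, 0.2, 0.3]
opening: 0.0853
grasp_force: 0.0
```

Emit:
{"fn": "play_rows", "kwargs": {"steps": [[[0,0,0,0],[0,0,0,0],[0,0,0,0],[0,0,0,0],[0,0,0,0]]], "gripper": 0.01}}

```text
time: 10.28
ee_pos: [0.4416, 0.0055, 0.0047]
tcp_rot: [180.0, 0.0, 93.7]
wrist_force: [-0.8, -0.7, -0.3]
opening: 0.0258
grasp_force: 0.0
```

Emit:
{"fn": "play_rows", "kwargs": {"steps": [[[0,0,0,0],[0,0,0,0],[0,0,0,0],[0,0,0,0],[0,0,0,0]]]}}

```text
time: 10.7
ee_pos: [0.4418, 0.0056, 0.0048]
tcp_rot: [179.9, 0.0, 93.7]
wrist_force: [-0.7, -0.7, 6.0]
opening: 0.021
grasp_force: 46.1
```

Emit:
{"fn": "play_rows", "kwargs": {"steps": [[[0,0,0,0],[0,0,0,0],[0,0,-0.01,0],[0,0,-0.02,0],[0,0,-0.02,0]]]}}

```text
time: 11.12
ee_pos: [0.4404, 0.0056, 0.0546]
tcp_rot: [-179.9, -0.0, 93.7]
wrist_force: [-0.2, 0.1, -0.5]
opening: 0.0205
grasp_force: 68.9
```

Emit:
{"fn": "play_rows", "kwargs": {"steps": [[[0,0,-0.02,0.021],[0,0,-0.02,0],[0,0,0,0],[0.0019,0.0194,0,0],[0.0019,0.0194,0,0]]]}}

```text
time: 11.53
ee_pos: [0.4802, 0.011, 0.0947]
tcp_rot: [180.0, 0.0, 92.5]
wrist_force: [1.0, 0.5, -1.2]
opening: 0.0204
grasp_force: 69.0
```

Emit:
{"fn": "play_rows", "kwargs": {"steps": [[[0.0019,0.0194,0,0],[0.0019,0.0194,0,0],[0.0019,0.0194,0,0],[0.0019,0.0194,0,0],[0.0019,0.0194,0,0]]]}}

```text
time: 11.95
ee_pos: [0.577, 0.0248, 0.0935]
tcp_rot: [-179.9, 0.0, 92.5]
wrist_force: [-0.4, -0.2, -0.3]
opening: 0.0202
grasp_force: 69.0
```

Emit:
{"fn": "play_rows", "kwargs": {"steps": [[[0.0019,0.0194,0,0],[0.0019,0.0194,0,0],[0.0019,0.0194,0,0],[0,0,0,0],[0,0,0,0]]]}}

```text
time: 12.37
ee_pos: [0.6342, 0.033, 0.093]
tcp_rot: [-179.9, 0.0, 92.5]
wrist_force: [0.7, 0.9, -2.2]
opening: 0.0203
grasp_force: 69.1
```

```bash
python3 - <<'E'
from h import *
a=snap('wrist')['img']; b=snap('scene')['img'][140:270,200:370]
cv2.imwrite('pics/w4.png',np.hstack([a[:,100:460],cv2.resize(b,(430,420),interpolation=cv2.INTER_CUBIC)]))
o=bot.get_obs(); print(o['ee_pos'],o['tcp_rot'],o['opening'],o['grasp_force'])
E
```

```text
[0.63347845 0.03278953 0.09374839] [-1.79913634e+02  3.21171127e-03  9.24642027e+01] 0.02009821619821682 69.05922889709473
```

View pics/w4.png

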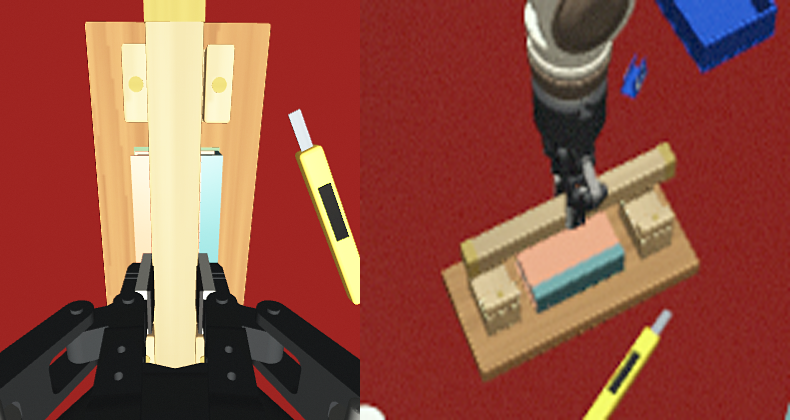

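```bash
python3 - <<'E'
from h import *
c=snap('wrist')
def p(l,z,P):
    q=np.array([w(c,u+100,v,z)[:2] for u,v in P]); print(l,q.round(4).tolist(),q.mean(0).round(4))
p('bar far',.111,[(144,22),(206,22)])
p('bar mid',.111,[(149,200),(201,200)])
p('cheeks far',.062,[(121.5,45),(235,45)])
p('cheeks near',.062,[(123.5,122),(232.5,122)])
p('end',.018,[(85,22),(271,24)])
p('book',.042,[(131,155),(222,155)])
p('side',.018,[(98,200),(256,200)])
E
```

```text
bar far [[0.6168, 0.1455], [0.6394, 0.1465]] [0.6281 0.146 ]
bar mid [[0.6197, 0.0773], [0.6426, 0.0783]] [0.6311 0.0778]
cheeks far [[0.6002, 0.1457], [0.6593, 0.1483]] [0.6297 0.147 ]
cheeks near [[0.6008, 0.1071], [0.6621, 0.1098]] [0.6314 0.1085]
end [[0.5697, 0.1651], [0.6885, 0.1691]] [0.6291 0.1671]
book [[0.6021, 0.0855], [0.6612, 0.0881]] [0.6317 0.0868]
side [[0.5733, 0.046], [0.6945, 0.0513]] [0.6339 0.0486]
```

Emit:
{"fn": "play_rows", "kwargs": {"steps": [[[-0.001,0.0015,0,0],[0,0,0.01,0],[0,0,0.01,0],[0,0,0.008,0],[0,0,0.006,0]]]}}

```text
time: 12.93
ee_pos: [0.6351, 0.0319, 0.0584]
tcp_rot: [-179.9, 0.0, 92.5]
wrist_force: [0.7, -0.4, -0.6]
opening: 0.0203
grasp_force: 69.1
```

Emit:
{"fn": "play_rows", "kwargs": {"steps": [[[0,0,0.004,0],[0,0,0.003,0],[0,0,0.002,0],[0,0,0,0],[0,0,0,0]]]}}

```text
time: 13.35
ee_pos: [0.6361, 0.032, 0.0515]
tcp_rot: [180.0, -0.0, 92.5]
wrist_force: [-0.3, 0.0, -0.8]
opening: 0.0201
grasp_force: 69.0
```

Emit:
{"fn": "play_rows", "kwargs": {"steps": [[[0,0,0,0],[0,0,0,0],[0,0,0,0],[0,0,0,0],[0,0,0,0]]], "gripper": 0.07}}

```text
time: 13.77
ee_pos: [0.636, 0.0319, 0.0514]
tcp_rot: [180.0, -0.0, 92.5]
wrist_force: [0.2, -0.6, 0.7]
opening: 0.0702
grasp_force: 0.0
```

Emit:
{"fn": "play_rows", "kwargs": {"steps": [[[0,0,-0.01,0],[0,0,-0.035,0],[0,0,-0.035,0],[0,0,-0.035,0],[0,0,-0.035,0]]]}}

```text
time: 14.18
ee_pos: [0.6355, 0.0319, 0.2039]
tcp_rot: [180.0, 0.0, 92.5]
wrist_force: [0.2, -0.4, 0.1]
opening: 0.0698
grasp_force: 0.0
```

Emit:
{"fn": "play_rows", "kwargs": {"steps": [[[-0.0259,-0.0055,0,0],[-0.0259,-0.0055,0,0],[-0.0259,-0.0055,0,0],[-0.0259,-0.0055,0,0],[-0.0259,-0.0055,0,0]]]}}

```text
time: 14.6
ee_pos: [0.6137, -0.0997, 0.2023]
tcp_rot: [179.9, 0.0, 92.5]
wrist_force: [-0.1, -0.7, -0.3]
opening: 0.0705
grasp_force: 0.0
```

Emit:
{"fn": "play_rows", "kwargs": {"steps": [[[-0.0259,-0.0055,0,0],[-0.0259,-0.0055,0,0],[-0.0259,-0.0055,0,0],[-0.0259,-0.0055,0,0],[-0.0259,-0.0055,0,0]]]}}

```text
time: 15.02
ee_pos: [0.5917, -0.2304, 0.2023]
tcp_rot: [180.0, 0.0, 92.5]
wrist_force: [0.3, 0.0, -0.5]
opening: 0.07
grasp_force: 0.0
```

Emit:
{"fn": "play_rows", "kwargs": {"steps": [[[-0.0259,-0.0055,0,0],[-0.0259,-0.0055,0,0],[-0.0259,-0.0055,0,0],[-0.0259,-0.0055,0,0],[-0.0259,-0.0055,0,0]]]}}

```text
time: 15.43
ee_pos: [0.5698, -0.361, 0.2023]
tcp_rot: [180.0, 0.0, 92.5]
wrist_force: [1.1, -0.4, -0.7]
opening: 0.07
grasp_force: 0.0
```

Emit:
{"fn": "play_rows", "kwargs": {"steps": [[[0,0,0,0],[0,0,0,0],[0,0,0,0],[0,0,0,0],[0,0,0,0]]]}}

```text
time: 15.85
ee_pos: [0.5705, -0.3587, 0.2017]
tcp_rot: [180.0, 0.0, 92.5]
wrist_force: [0.1, 0.0, -0.1]
opening: 0.0699
grasp_force: 0.0
```

```bash
python3 - <<'E'
from h import *
a=snap('wrist')['img']; b=snap('scene')['img'][100:280,110:370]
cv2.imwrite('pics/w5.png',np.hstack([cv2.resize(a,(427,320)),cv2.resize(b,(373,320),interpolation=cv2.INTER_CUBIC)]))
o=bot.get_obs(); print(o['ee_pos'],o['tcp_rot'],o['q'])
E
```

```text
[ 0.57048692 -0.35885457  0.20160475] [1.79984550e+02 5.84705618e-03 9.25304527e+01] [-3.21728967e+01  2.24459884e+01  2.76080401e+01  9.51460213e+01
  3.98916047e-03  5.52966504e+01]
```

View pics/w5.png

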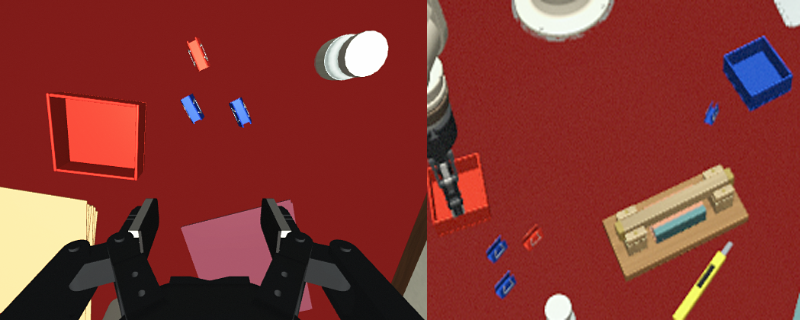

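The bar sits in both notches. In the wrist panel the red clip is at (198,54), the blue clips at (192,108) and (240,112), and the red tray around (97,137). I'll segment by colour.

```bash
cat >> h.py <<'E'
def clips(c,maxa=1500,mina=150):
    hsv=cv2.cvtColor(c['img'],cv2.COLOR_BGR2HSV); out=[]
    B=cv2.inRange(hsv,(100,90,60),(130,255,255))
    Rr=cv2.inRange(hsv,(0,60,185),(14,225,255))
    for col,m in(('blue',B),('red',Rr)):
        m=cv2.morphologyEx(m,cv2.MORPH_CLOSE,np.ones((5,5)))
        for k in cv2.findContours(m,cv2.RETR_EXTERNAL,cv2.CHAIN_APPROX_NONE)[0]:
            a=cv2.contourArea(k)
            if a<mina: continue
            q=np.array([w(c,u,v,.012)[:2] for u,v in k[:,0]])*1000
            r=cv2.minAreaRect(q.astype('float32')); b=cv2.boxPoints(r)
            e=max((b[1]-b[0],b[2]-b[1]),key=np.linalg.norm)
            print(col,int(a),'px',k[:,0].mean(0).round(),'ctr',np.round(r[0],1),'size',np.round(r[1],1),'long dir',round(np.degrees(np.arctan2(e[1],e[0]))%180,1))
E
python3 - <<'E'
from h import *
c=snap('wrist'); clips(c)
k=560/427
print(np.array([w(c,u*k,v*k,.04)[:2] for u,v in[(47,94),(144,95),(138,180),(54,170)]]).round(3))
E
```

```text
blue 544 px [316. 148.] ctr [ 613.2 -317.2] size [19.3 41.3] long dir 119.0
blue 551 px [252. 142.] ctr [ 543.5 -313.8] size [19.3 38.1] long dir 119.5
red 11403 px [122. 178.] ctr [ 396.4 -365.9] size [119.5 130.5] long dir 175.3
red 531 px [259.  70.] ctr [ 549.5 -241.4] size [16.8 40.3] long dir 115.3
[[ 0.357 -0.3  ]
 [ 0.483 -0.296]
 [ 0.468 -0.417]
 [ 0.348 -0.407]]
```

Emit:
{"fn": "play_rows", "kwargs": {"steps": [[[0.0296,-0.004,0,0],[0.0296,-0.004,0,0],[0.0296,-0.004,0,0],[0.0296,-0.004,0,0],[0,0,0,-0.1]]], "gripper": 0.05}}

```text
time: 16.42
ee_pos: [0.5485, -0.2377, 0.2023]
tcp_rot: [180.0, -0.1, 98.3]
wrist_force: [-1.1, -0.1, -0.1]
opening: 0.0499
grasp_force: 0.0
```

Emit:
{"fn": "play_rows", "kwargs": {"steps": [[[0,0,0.03,-0.1],[0,0,0.03,-0.1],[0,0,0.03,-0.1],[0,0,0.04,0],[0,0,0.04,0]]]}}

```text
time: 16.83
ee_pos: [0.5495, -0.2419, 0.0307]
tcp_rot: [179.9, 0.1, 115.5]
wrist_force: [1.2, -0.9, -0.8]
opening: 0.0499
grasp_force: 0.0
```

Emit:
{"fn": "play_rows", "kwargs": {"steps": [[[0,0,0.0055,0],[0,0,0.0055,0],[0,0,0.0055,0],[0,0,0.0055,0],[0,0,0.0055,0]]]}}

```text
time: 17.25
ee_pos: [0.5505, -0.2427, 0.0058]
tcp_rot: [179.9, 0.2, 115.4]
wrist_force: [0.2, 0.7, 0.6]
opening: 0.0499
grasp_force: 0.0
```

Emit:
{"fn": "play_rows", "kwargs": {"steps": [[[0,0,0,0],[0,0,0,0],[0,0,0,0],[0,0,0,0],[0,0,0,0]]], "gripper": 0.005}}

```text
time: 17.67
ee_pos: [0.5497, -0.2424, 0.0049]
tcp_rot: [179.9, 0.1, 115.4]
wrist_force: [-0.5, 0.5, 6.5]
opening: 0.0183
grasp_force: 71.1
```

Emit:
{"fn": "play_rows", "kwargs": {"steps": [[[0,0,0,0],[0,0,0,0],[0,0,0,0],[0,0,-0.01,0],[0,0,-0.02,0]]]}}

```text
time: 18.08
ee_pos: [0.5476, -0.2415, 0.0321]
tcp_rot: [-179.8, -0.2, 115.4]
wrist_force: [0.1, 0.6, -0.1]
opening: 0.018
grasp_force: 70.3
```

Emit:
{"fn": "play_rows", "kwargs": {"steps": [[[0,0,-0.03,0],[0,0,-0.035,0],[-0.0082,-0.0355,0,0],[-0.0082,-0.0355,0,0],[-0.0082,-0.0355,0,0]]]}}

```text
time: 18.5
ee_pos: [0.4629, -0.3105, 0.1001]
tcp_rot: [180.0, 0.1, 115.5]
wrist_force: [-1.1, -0.8, -1.6]
opening: 0.0183
grasp_force: 70.3
```

Emit:
{"fn": "play_rows", "kwargs": {"steps": [[[-0.0082,-0.0355,0,0],[-0.0082,-0.0355,0,0],[0,0,0.02,0],[0,0,0.03,0],[0,0,0.03,0]]]}}

```text
time: 18.92
ee_pos: [0.4063, -0.3565, 0.0195]
tcp_rot: [179.9, 0.2, 115.3]
wrist_force: [-0.0, -0.6, -0.5]
opening: 0.0183
grasp_force: 70.3
```

Emit:
{"fn": "play_rows", "kwargs": {"steps": [[[0,0,0,0],[0,0,0,0],[0,0,0,0],[0,0,0,0],[0,0,0,0]]], "gripper": 0.045}}

```text
time: 19.33
ee_pos: [0.4073, -0.3559, 0.0208]
tcp_rot: [179.9, 0.2, 115.4]
wrist_force: [-0.1, 0.2, -0.3]
opening: 0.045
grasp_force: 0.0
```

Emit:
{"fn": "play_rows", "kwargs": {"steps": [[[0,0,-0.02,0],[0,0,-0.04,0],[0,0,-0.04,0],[0,0,-0.04,0],[0,0,-0.04,0]]]}}

```text
time: 19.75
ee_pos: [0.4063, -0.355, 0.2021]
tcp_rot: [180.0, 0.1, 115.4]
wrist_force: [0.8, -0.5, -0.4]
opening: 0.0452
grasp_force: 0.0
```

```bash
python3 - <<'E'
from h import *
c=snap('wrist','w6.png'); clips(c); print('scene'); s=snap('scene','s6.png'); clips(s,mina=40)
o=bot.get_obs(); print(o['ee_pos'],o['tcp_rot'])
E
```

```text
blue 596 px [442. 226.] ctr [ 611.1 -317.2] size [27.3 45.8] long dir 118.9
blue 585 px [393. 201.] ctr [ 540.  -314.8] size [24.  43.5] long dir 119.3
red 10984 px [276. 189.] ctr [ 414.1 -364.3] size [121.6 130.8] long dir 175.3
scene
blue 100 px [164. 260.] ctr [ 616.5 -319. ] size [27.2 40.4] long dir 120.6
blue 92 px [158. 240.] ctr [ 545.5 -316.4] size [28.6 40.8] long dir 117.9
blue 56 px [308. 164.] ctr [451.  198.9] size [21.4 47.6] long dir 131.3
blue 1205 px [340. 140.] ctr [398.1 340.2] size [151.7 134.1] long dir 5.1
blue 531 px [460. 103.] ctr [409.8 812.8] size [104.8 245.8] long dir 158.3
blue 1171 px [271.  13.] ctr [-384.6  418. ] size [201.2 235.8] long dir 155.6
red 302 px [287. 304.] ctr [874.3 -62.9] size [100.5  25.9] long dir 38.4
red 55 px [282. 221.] ctr [626.6  35.9] size [ 16.6 120.9] long dir 98.7
red 1157 px [130. 205.] ctr [ 385.3 -361.2] size [114.2 123.4] long dir 175.3
red 4142 px [457. 159.] ctr [618.6 643.6] size [197.6 315.1] long dir 98.5
[ 0.40818109 -0.35670172  0.20737266] [179.73117127   0.62068061 115.39813596]
```

Emit:
{"fn": "play_rows", "kwargs": {"steps": [[[-0.0041,0.0282,0,0],[-0.0041,0.0282,0,0],[-0.0041,0.0282,0,0],[-0.0041,0.0282,0,0],[-0.0041,0.0282,0,0]]], "gripper": 0.05}}

```text
time: 20.27
ee_pos: [0.5439, -0.3128, 0.1998]
tcp_rot: [180.0, 0.1, 115.4]
wrist_force: [-0.0, -1.0, 0.1]
opening: 0.0501
grasp_force: 0.0
```

Emit:
{"fn": "play_rows", "kwargs": {"steps": [[[0,0,0,-0.068],[0,0,0.04,0],[0,0,0.04,0],[0,0,0.04,0],[0,0,0.04,0]]]}}

```text
time: 20.68
ee_pos: [0.5429, -0.3133, 0.0381]
tcp_rot: [179.9, 0.1, 119.3]
wrist_force: [0.3, -0.2, -0.0]
opening: 0.0501
grasp_force: 0.0
```

Emit:
{"fn": "play_rows", "kwargs": {"steps": [[[0,0,0.0072,0],[0,0,0.0072,0],[0,0,0.0072,0],[0,0,0.0072,0],[0,0,0.0072,0]]]}}

```text
time: 21.1
ee_pos: [0.5439, -0.3141, 0.0048]
tcp_rot: [179.9, 0.2, 119.3]
wrist_force: [0.0, -0.0, 0.4]
opening: 0.0501
grasp_force: 0.0
```

Emit:
{"fn": "play_rows", "kwargs": {"steps": [[[0,0,0,0],[0,0,0,0],[0,0,0,0],[0,0,0,0],[0,0,0,0]]], "gripper": 0.005}}

```text
time: 21.52
ee_pos: [0.543, -0.3137, 0.0038]
tcp_rot: [180.0, 0.1, 119.3]
wrist_force: [-0.4, 0.2, 4.9]
opening: 0.0181
grasp_force: 70.9
```

Emit:
{"fn": "play_rows", "kwargs": {"steps": [[[0,0,0,0],[0,0,0,0],[0,0,-0.02,0],[0,0,-0.03,0],[0,0,-0.035,0]]]}}

```text
time: 21.93
ee_pos: [0.5413, -0.3127, 0.0868]
tcp_rot: [-179.9, -0.2, 119.3]
wrist_force: [1.1, -1.0, 0.2]
opening: 0.0183
grasp_force: 70.3
```

Emit:
{"fn": "play_rows", "kwargs": {"steps": [[[0,0,-0.03,0],[0.0326,0.0092,0,0],[0.0326,0.0092,0,0],[0.0326,0.0092,0,0],[0.0326,0.0092,0,0]]]}}

```text
time: 22.35
ee_pos: [0.5102, -0.1805, 0.1178]
tcp_rot: [180.0, 0.0, 119.2]
wrist_force: [0.5, 0.3, -0.0]
opening: 0.0182
grasp_force: 70.3
```

Emit:
{"fn": "play_rows", "kwargs": {"steps": [[[0.0326,0.0092,0,0],[0.0326,0.0092,0,0],[0.0326,0.0092,0,0],[0.0326,0.0092,0,0],[0.0326,0.0092,0,0]]]}}

```text
time: 22.77
ee_pos: [0.4705, -0.0155, 0.1179]
tcp_rot: [180.0, 0.0, 119.3]
wrist_force: [0.3, 0.4, -0.6]
opening: 0.0186
grasp_force: 70.3
```

Emit:
{"fn": "play_rows", "kwargs": {"steps": [[[0.0326,0.0092,0,0],[0.0326,0.0092,0,0],[0.0326,0.0092,0,0],[0.0326,0.0092,0,0],[0.0326,0.0092,0,0]]]}}

```text
time: 23.18
ee_pos: [0.4309, 0.1492, 0.118]
tcp_rot: [180.0, 0.0, 119.3]
wrist_force: [1.4, 0.6, 0.5]
opening: 0.0181
grasp_force: 70.3
```

Emit:
{"fn": "play_rows", "kwargs": {"steps": [[[0.0326,0.0092,0,0],[0.0326,0.0092,0,0],[0.0326,0.0092,0,0],[0.0326,0.0092,0,0],[0.0326,0.0092,0,0]]]}}

```text
time: 23.6
ee_pos: [0.3913, 0.314, 0.1179]
tcp_rot: [180.0, 0.0, 119.3]
wrist_force: [1.3, -0.1, 0.2]
opening: 0.0183
grasp_force: 70.3
```

Emit:
{"fn": "play_rows", "kwargs": {"steps": [[[0.0326,0.0092,0,0],[0,0,0,0],[0,0,0.02,0],[0,0,0.03,0],[0,0,0.03,0]]]}}

```text
time: 24.02
ee_pos: [0.3845, 0.3459, 0.0376]
tcp_rot: [179.9, -0.0, 119.3]
wrist_force: [1.1, 0.0, -0.9]
opening: 0.0179
grasp_force: 70.3
```

Emit:
{"fn": "play_rows", "kwargs": {"steps": [[[0,0,0.018,0],[0,0,0,0],[0,0,0,0],[0,0,0,0],[0,0,0,0]]]}}

```text
time: 24.43
ee_pos: [0.385, 0.346, 0.0217]
tcp_rot: [179.8, -0.0, 119.3]
wrist_force: [-0.6, -0.2, -0.0]
opening: 0.0183
grasp_force: 70.3
```

Emit:
{"fn": "play_rows", "kwargs": {"steps": [[[0,0,0,0],[0,0,0,0],[0,0,0,0],[0,0,0,0],[0,0,-0.02,0]]], "gripper": 0.045}}

```text
time: 24.85
ee_pos: [0.3845, 0.3448, 0.0376]
tcp_rot: [-180.0, 0.1, 119.3]
wrist_force: [-0.6, -0.3, -0.8]
opening: 0.045
grasp_force: 0.0
```

Emit:
{"fn": "play_rows", "kwargs": {"steps": [[[0,0,-0.04,0],[0,0,-0.04,0],[0,0,-0.04,0],[0,0,-0.04,0],[0,0,0,0]]]}}

```text
time: 25.27
ee_pos: [0.3858, 0.3469, 0.2087]
tcp_rot: [179.4, -0.1, 119.3]
wrist_force: [0.7, 0.8, 1.3]
opening: 0.045
grasp_force: 0.0
```

Emit:
{"fn": "play_rows", "kwargs": {"steps": [[[-0.0354,-0.0048,0,0],[-0.0354,-0.0048,0,0],[-0.0354,-0.0048,0,0],[-0.0354,-0.0048,0,0],[-0.0354,-0.0048,0,0]]]}}

```text
time: 25.68
ee_pos: [0.4501, 0.1778, 0.2004]
tcp_rot: [179.9, 0.0, 119.3]
wrist_force: [0.5, 0.6, -0.2]
opening: 0.0452
grasp_force: 0.0
```

Emit:
{"fn": "play_rows", "kwargs": {"steps": [[[0,0,0,0],[0,0,0,0],[0,0,0,0],[0,0,0,0],[0,0,0,0]]]}}

```text
time: 26.1
ee_pos: [0.4494, 0.1802, 0.1999]
tcp_rot: [180.0, -0.0, 119.4]
wrist_force: [1.5, -0.4, -0.7]
opening: 0.0448
grasp_force: 0.0
```

```bash
python3 - <<'E'
from h import *
c=snap('wrist','w7.png'); clips(c)
o=bot.get_obs(); print(o['ee_pos'],o['tcp_rot'])
E
```

```text
blue 266 px [302.  17.] ctr [390.1 338.3] size [21.  24.9] long dir 119.4
blue 4184 px [319.  48.] ctr [408.3 335.3] size [130.7 110.8] long dir 5.4
red 1160 px [393. 397.] ctr [758.5 -21.5] size [ 45.1 146. ] long dir 153.9
red 1422 px [158. 395.] ctr [ 462.2 -188.1] size [146.   44.4] long dir 84.7
red 165086 px [302. 183.] ctr [462.6 100.1] size [835.1 542. ] long dir 33.4
[0.44941525 0.18018751 0.19982564] [ 1.79998187e+02 -3.92226328e-03  1.19378071e+02]
```

```bash
python3 - <<'E'
from h import *
a=cv2.imread('pics/w7.png'); b=snap('scene','s7.png')['img'][100:300,100:380]
cv2.imwrite('pics/w7c.png',np.hstack([cv2.resize(a,(400,300)),cv2.resize(b,(400,300),interpolation=cv2.INTER_CUBIC)]))
E
```

```text
(no output)
```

View pics/w7c.png

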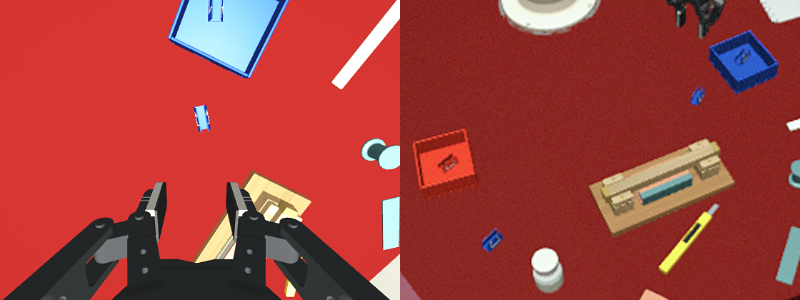

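The clip lies at panel (202,118), pale from exposure. The blue clip is in the blue tray and the red clip in the red tray. One blue clip is left by the glue.

```bash
sed -i 's/(100,90,60)/(90,40,60)/' h.py; python3 - <<'E'
from h import *
c=snap('wrist'); clips(c,mina=80)
o=bot.get_obs(); print(o['ee_pos'])
E
```

```text
blue 1558 px [548. 312.] ctr [854.3 203.4] size [ 30.7 116.3] long dir 136.4
blue 1178 px [537. 217.] ctr [737.4 297.8] size [78.2 42.1] long dir 12.3
blue 518 px [283. 165.] ctr [447.2 202.8] size [19.4 40.6] long dir 131.1
blue 12034 px [320.  39.] ctr [408.2 335.2] size [130.6 110.5] long dir 5.4
red 1161 px [393. 397.] ctr [758.4 -21.6] size [ 45.1 145.9] long dir 153.9
red 1422 px [158. 395.] ctr [ 462.2 -188.2] size [146.   44.4] long dir 84.7
red 163404 px [317. 190.] ctr [462.4 100. ] size [834.9 541.9] long dir 33.4
[0.44949926 0.17999254 0.19977789]
```

Emit:
{"fn": "play_rows", "kwargs": {"steps": [[[0.021,0.0092,0,0],[0,0,0.04,-0.102],[0,0,0.04,-0.102],[0,0,0.04,0],[0,0,0.04,0]]], "gripper": 0.05}}

```text
time: 26.67
ee_pos: [0.4472, 0.2026, 0.0382]
tcp_rot: [180.0, 0.0, 131.1]
wrist_force: [0.5, 0.7, -0.6]
opening: 0.05
grasp_force: 0.0
```

Emit:
{"fn": "play_rows", "kwargs": {"steps": [[[0,0,0.0072,0],[0,0,0.0072,0],[0,0,0.0072,0],[0,0,0.0072,0],[0,0,0.0072,0]]]}}

```text
time: 27.08
ee_pos: [0.4489, 0.2027, 0.0053]
tcp_rot: [179.8, 0.1, 131.0]
wrist_force: [0.4, -0.4, 1.0]
opening: 0.0497
grasp_force: 0.0
```

Emit:
{"fn": "play_rows", "kwargs": {"steps": [[[0,0,0,0],[0,0,0,0],[0,0,0,0],[0,0,0,0],[0,0,0,0]]], "gripper": 0.005}}

```text
time: 27.5
ee_pos: [0.4481, 0.2023, 0.0048]
tcp_rot: [179.9, 0.0, 131.0]
wrist_force: [0.2, -0.5, 5.6]
opening: 0.0184
grasp_force: 70.7
```

Emit:
{"fn": "play_rows", "kwargs": {"steps": [[[0,0,0,0],[0,0,0,0],[0,0,-0.03,0],[0,0,-0.03,0],[0,0,-0.035,0]]]}}

```text
time: 27.92
ee_pos: [0.4466, 0.2016, 0.0989]
tcp_rot: [-179.9, -0.0, 131.0]
wrist_force: [1.7, -0.2, -0.6]
opening: 0.0182
grasp_force: 70.1
```

Emit:
{"fn": "play_rows", "kwargs": {"steps": [[[0.0245,0.0161,0,0],[0.0245,0.0161,0,0],[0.0245,0.0161,0,0],[0.0245,0.0161,0,0],[0,0,0,0]]]}}

```text
time: 28.33
ee_pos: [0.4312, 0.3221, 0.0987]
tcp_rot: [179.9, -0.1, 131.1]
wrist_force: [1.2, -0.0, -1.2]
opening: 0.0183
grasp_force: 70.1
```

Emit:
{"fn": "play_rows", "kwargs": {"steps": [[[0,0,0.03,0],[0,0,0.03,0],[0,0,0.018,0],[0,0,0,0],[0,0,0,0]]]}}

```text
time: 28.75
ee_pos: [0.4314, 0.3177, 0.0204]
tcp_rot: [-179.9, -0.0, 131.0]
wrist_force: [0.7, 0.3, 0.2]
opening: 0.0183
grasp_force: 70.1
```

Emit:
{"fn": "play_rows", "kwargs": {"steps": [[[0,0,0,0],[0,0,0,0],[0,0,0,0],[0,0,0,0],[0,0,-0.02,0]]], "gripper": 0.045}}

```text
time: 29.17
ee_pos: [0.4306, 0.3172, 0.0383]
tcp_rot: [-179.7, -0.0, 131.0]
wrist_force: [-0.1, 0.3, -0.1]
opening: 0.0453
grasp_force: 0.0
```

Emit:
{"fn": "play_rows", "kwargs": {"steps": [[[0,0,-0.04,0],[0,0,-0.04,0],[0,0,-0.04,0],[0,0,-0.04,0.105],[0,0,0,0.105]]]}}

```text
time: 29.58
ee_pos: [0.4337, 0.3196, 0.2099]
tcp_rot: [179.3, -0.1, 118.7]
wrist_force: [0.1, -0.0, 0.8]
opening: 0.0453
grasp_force: 0.0
```

Emit:
{"fn": "play_rows", "kwargs": {"steps": [[[-0.033,-0.0097,0,0],[-0.033,-0.0097,0,0],[-0.033,-0.0097,0,0],[-0.033,-0.0097,0,0],[-0.033,-0.0097,0,0]]]}}

```text
time: 30.0
ee_pos: [0.4694, 0.1489, 0.2015]
tcp_rot: [179.9, 0.0, 119.0]
wrist_force: [0.1, 0.6, -0.0]
opening: 0.0452
grasp_force: 0.0
```

Emit:
{"fn": "play_rows", "kwargs": {"steps": [[[-0.033,-0.0097,0,0],[-0.033,-0.0097,0,0],[-0.033,-0.0097,0,0],[-0.033,-0.0097,0,0],[-0.033,-0.0097,0,0]]]}}

```text
time: 30.42
ee_pos: [0.5068, -0.0192, 0.2016]
tcp_rot: [179.9, 0.0, 118.9]
wrist_force: [0.9, 1.0, 0.1]
opening: 0.0453
grasp_force: 0.0
```

Emit:
{"fn": "play_rows", "kwargs": {"steps": [[[-0.033,-0.0097,0,0],[-0.033,-0.0097,0,0],[-0.033,-0.0097,0,0],[-0.033,-0.0097,0,0],[-0.033,-0.0097,0,0]]]}}

```text
time: 30.83
ee_pos: [0.5442, -0.1872, 0.2015]
tcp_rot: [180.0, 0.0, 118.9]
wrist_force: [1.2, 1.0, -0.2]
opening: 0.0447
grasp_force: 0.0
```

Emit:
{"fn": "play_rows", "kwargs": {"steps": [[[-0.033,-0.0097,0,0],[-0.033,-0.0097,0,0],[-0.033,-0.0097,0,0],[-0.033,-0.0097,0,0],[-0.033,-0.0097,0,0]]]}}

```text
time: 31.25
ee_pos: [0.5815, -0.355, 0.2013]
tcp_rot: [180.0, 0.0, 118.9]
wrist_force: [1.2, 0.8, 0.4]
opening: 0.0449
grasp_force: 0.0
```

Emit:
{"fn": "play_rows", "kwargs": {"steps": [[[0,0,0,0],[0,0,0,0],[0,0,0,0],[0,0,0,0],[0,0,0,0]]]}}

```text
time: 31.67
ee_pos: [0.5815, -0.3521, 0.2018]
tcp_rot: [180.0, 0.0, 119.0]
wrist_force: [-0.7, 1.1, -0.2]
opening: 0.0449
grasp_force: 0.0
```

```bash
python3 - <<'E'
from h import *
c=snap('wrist','w8.png'); clips(c,mina=80); print('scene'); clips(snap('scene','s8.png'),mina=40)
o=bot.get_obs(); print(o['ee_pos'],o['tcp_rot'])
E
```

```text
blue 523 px [314. 170.] ctr [ 612.7 -317.4] size [19.3 41.8] long dir 121.0
red 1131 px [385. 389.] ctr [ 880.1 -551.8] size [ 43.8 122.5] long dir 153.3
red 713 px [317. 338.] ctr [ 742.2 -511.7] size [30.8 93.9] long dir 111.1
red 98849 px [323. 179.] ctr [ 623.5 -369.2] size [644.2 405. ] long dir 30.2
scene
blue 100 px [164. 260.] ctr [ 616.5 -319. ] size [27.1 40.4] long dir 120.6
blue 88 px [287. 227.] ctr [646.   38.2] size [ 22.4 107.6] long dir 92.3
blue 67 px [379. 215.] ctr [720.1 306.6] size [33.2 50.8] long dir 122.2
blue 1205 px [340. 141.] ctr [398.3 340.2] size [151.7 133.9] long dir 4.8
blue 556 px [460. 103.] ctr [409.9 814. ] size [109.9 245.3] long dir 158.9
blue 1192 px [271.  12.] ctr [-383.7  419.8] size [205.5 235.8] long dir 155.6
red 303 px [287. 304.] ctr [874.3 -62.9] size [100.5  25.9] long dir 38.4
red 55 px [282. 221.] ctr [626.6  35.9] size [ 16.6 120.9] long dir 98.7
red 330 px [119. 211.] ctr [ 384.6 -387.2] size [ 63.3 121.1] long dir 176.0
red 109 px [145. 200.] ctr [ 388.7 -319.4] size [ 32.  123.3] long dir 176.6
red 4126 px [457. 159.] ctr [618.6 643.6] size [197.6 315.1] long dir 98.5
[ 0.58153638 -0.35226141  0.20166559] [1.79968610e+02 4.99006998e-02 1.19000458e+02]
```

Emit:
{"fn": "play_rows", "kwargs": {"steps": [[[0.0077,0.0221,0,-0.02],[0.0077,0.0221,0,0],[0,0,0.04,0],[0,0,0.04,0],[0,0,0.04,0]]], "gripper": 0.05}}

```text
time: 32.18
ee_pos: [0.613, -0.3171, 0.0805]
tcp_rot: [179.9, 0.1, 120.2]
wrist_force: [1.0, -0.2, -0.1]
opening: 0.0498
grasp_force: 0.0
```

Emit:
{"fn": "play_rows", "kwargs": {"steps": [[[0,0,0.03,0],[0,0,0.02,0],[0,0,0.014,0],[0,0,0.008,0],[0,0,0.006,0]]]}}

```text
time: 32.6
ee_pos: [0.6121, -0.3174, 0.0023]
tcp_rot: [-180.0, -0.0, 120.1]
wrist_force: [-0.0, -0.4, 0.0]
opening: 0.0495
grasp_force: 0.0
```

Emit:
{"fn": "play_rows", "kwargs": {"steps": [[[0,0,0,0],[0,0,0,0],[0,0,0,0],[0,0,0,0],[0,0,0,0]]], "gripper": 0.005}}

```text
time: 33.02
ee_pos: [0.6131, -0.3184, 0.0044]
tcp_rot: [179.9, 0.1, 120.1]
wrist_force: [-0.8, -0.6, 5.9]
opening: 0.0184
grasp_force: 71.7
```

Emit:
{"fn": "play_rows", "kwargs": {"steps": [[[0,0,0,0],[0,0,0,0],[0,0,-0.03,0],[0,0,-0.04,0],[0,0,-0.04,0]]]}}

```text
time: 33.43
ee_pos: [0.6115, -0.3177, 0.1132]
tcp_rot: [-179.9, -0.1, 120.1]
wrist_force: [0.9, -0.9, 0.9]
opening: 0.0181
grasp_force: 71.0
```

Emit:
{"fn": "play_rows", "kwargs": {"steps": [[[0,0,-0.02,0],[0.034,0.0089,0,0],[0.034,0.0089,0,0],[0.034,0.0089,0,0],[0.034,0.0089,0,0]]]}}

```text
time: 33.85
ee_pos: [0.5744, -0.1814, 0.133]
tcp_rot: [180.0, 0.0, 120.0]
wrist_force: [0.4, -0.3, 0.2]
opening: 0.0183
grasp_force: 71.0
```

Emit:
{"fn": "play_rows", "kwargs": {"steps": [[[0.034,0.0089,0,0],[0.034,0.0089,0,0],[0.034,0.0089,0,0],[0.034,0.0089,0,0],[0.034,0.0089,0,0]]]}}

```text
time: 34.27
ee_pos: [0.5276, -0.0117, 0.1332]
tcp_rot: [180.0, 0.0, 120.1]
wrist_force: [0.3, -0.4, 0.9]
opening: 0.0183
grasp_force: 71.0
```

Emit:
{"fn": "play_rows", "kwargs": {"steps": [[[0.034,0.0089,0,0],[0.034,0.0089,0,0],[0.034,0.0089,0,0],[0.034,0.0089,0,0],[0.034,0.0089,0,0]]]}}

```text
time: 34.68
ee_pos: [0.4809, 0.1578, 0.1333]
tcp_rot: [179.9, 0.0, 120.1]
wrist_force: [0.2, -0.2, 0.8]
opening: 0.018
grasp_force: 71.0
```

Emit:
{"fn": "play_rows", "kwargs": {"steps": [[[0.034,0.0089,0,0],[0.034,0.0089,0,0],[0.034,0.0089,0,0],[0.034,0.0089,0,0],[0.034,0.0089,0,0]]]}}

```text
time: 35.1
ee_pos: [0.4342, 0.3274, 0.1333]
tcp_rot: [179.9, -0.0, 120.1]
wrist_force: [0.8, -0.5, 0.2]
opening: 0.018
grasp_force: 71.0
```

Emit:
{"fn": "play_rows", "kwargs": {"steps": [[[0.034,0.0089,0,0],[0,0,0,0],[0,0,0,0],[0,0,0,0],[0,0,0,0]]]}}

```text
time: 35.52
ee_pos: [0.4258, 0.3588, 0.1329]
tcp_rot: [180.0, 0.0, 120.0]
wrist_force: [-0.4, -0.1, -0.4]
opening: 0.0183
grasp_force: 71.0
```

```bash
python3 - <<'E'
from h import *
c=snap('wrist')
b=snap('scene')['img'][100:250,250:400]
cv2.imwrite('pics/w9.png',np.hstack([cv2.resize(c['img'],(480,360)),cv2.resize(b,(320,360),interpolation=cv2.INTER_CUBIC)]))
o=bot.get_obs(); print(o['ee_pos'],o['tcp_rot'],o['opening'])
E
```

```text
[0.42600197 0.35864153 0.13303608] [1.79980078e+02 1.27570229e-03 1.19991463e+02] 0.01795715610731604
```

View pics/w9.png

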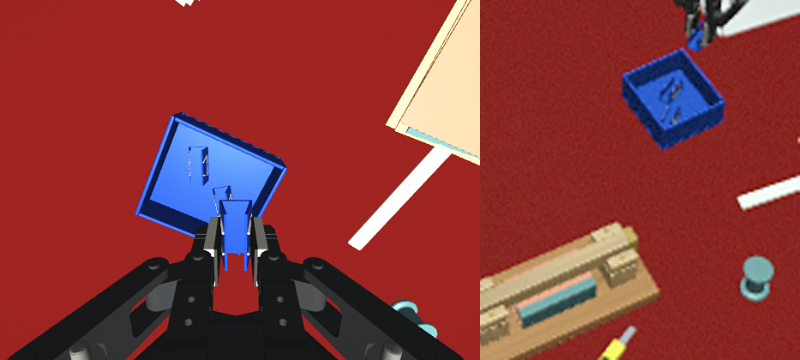

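Both earlier blue clips are in the tray, near panel (200,165) and (222,200), and the third is held over its free corner. I'll lower and release it.

Emit:
{"fn": "play_rows", "kwargs": {"steps": [[[0,0,0.03,0],[0,0,0.03,0],[0,0,0.025,0],[0,0,0.015,0],[0,0,0.008,0]]]}}

```text
time: 36.03
ee_pos: [0.4262, 0.3598, 0.0251]
tcp_rot: [179.9, -0.1, 120.0]
wrist_force: [1.1, 1.8, 3.9]
opening: 0.0185
grasp_force: 71.0
```

Emit:
{"fn": "play_rows", "kwargs": {"steps": [[[0,0,0,0],[0,0,0,0],[0,0,0,0],[0,0,0,0],[0,0,0,0]]], "gripper": 0.034}}

```text
time: 36.45
ee_pos: [0.4257, 0.3595, 0.0252]
tcp_rot: [180.0, -0.0, 120.1]
wrist_force: [-0.4, 0.8, -0.0]
opening: 0.034
grasp_force: 0.0
```

Emit:
{"fn": "play_rows", "kwargs": {"steps": [[[0,0,-0.02,0],[0,0,-0.03,0],[0,0,-0.04,0],[0,0,-0.04,0],[0,0,-0.04,0]]]}}

```text
time: 36.87
ee_pos: [0.4252, 0.3592, 0.1968]
tcp_rot: [-180.0, 0.0, 120.1]
wrist_force: [0.2, 0.6, 0.9]
opening: 0.034
grasp_force: 0.0
```

Emit:
{"fn": "play_rows", "kwargs": {"steps": [[[-0.03,-0.03,0,0],[-0.03,-0.03,0,0],[0,0,0,0],[0,0,0,0],[0,0,0,0]]]}}

```text
time: 37.28
ee_pos: [0.4043, 0.2792, 0.1951]
tcp_rot: [179.9, -0.0, 120.0]
wrist_force: [0.1, 0.2, -0.3]
opening: 0.0341
grasp_force: 0.0
```

```bash
python3 - <<'E'
from h import *
c=snap('wrist')
b=snap('scene')['img'][100:300,90:400]
cv2.imwrite('pics/w10.png',np.hstack([cv2.resize(c['img'],(320,240)),cv2.copyMakeBorder(cv2.resize(b,(372,240),interpolation=cv2.INTER_CUBIC),0,0,0,0,0)]))
cv2.imwrite('pics/w10.png',np.vstack([cv2.resize(b,(620,400),interpolation=cv2.INTER_CUBIC),cv2.copyMakeBorder(c['img'][0:200],0,0,0,60,0)]))
clips(c,mina=80)
E
```

```text
blue 990 px [519. 374.] ctr [851.6 206.2] size [ 28.5 116. ] long dir 135.5
blue 1210 px [503. 298.] ctr [739.7 296.9] size [40.8 83. ] long dir 169.2
blue 211 px [532.  97.] ctr [587.6 492.4] size [65.7  5.6] long dir 11.3
blue 13459 px [305. 140.] ctr [411.9 334.2] size [130.4 119.6] long dir 5.2
red 93 px [387. 403.] ctr [713.8  71. ] size [21.2 40.7] long dir 118.9
red 1050 px [166. 394.] ctr [428.1 -75.4] size [145.6  31.9] long dir 83.9
red 179423 px [301. 204.] ctr [443.7 199.7] size [837.2 542.5] long dir 31.2
```

View pics/w10.png

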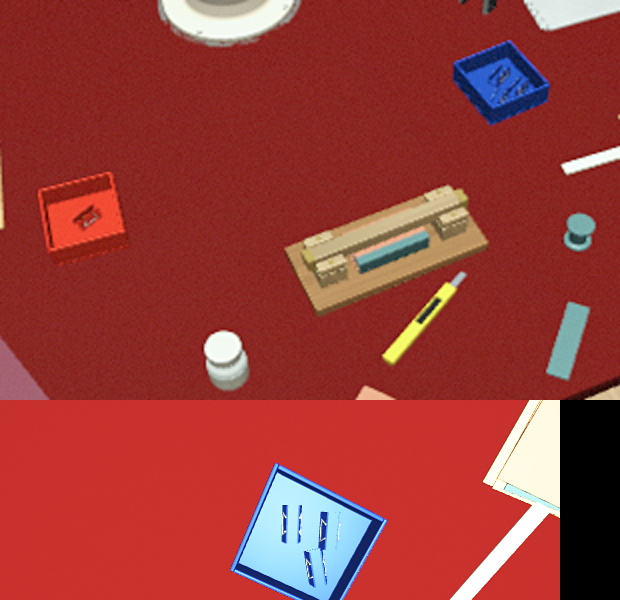

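All four clips are in their trays (three blue, one red), the bar is seated over the book, and the bystanders are untouched.

```bash
python3 -c "
from workcell import bot
print(bot.job_done())"
```

```text
the job is handed in; nothing more can be done
None
```

I handed the job in; the hand-in returned no verdict. The last pictures show the notebook flat between the posts, the bar in both notches over it, all four clips present (three blue, one red) in their own trays, and the glue, knife, folder and thread where they were.

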